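Bench-test the repaired blue foot switch

TASK

The foot switch with the blue pedal has just been repaired: try it out by pressing the blue pedal all the way down to its stop, keeping it there for about a second, then letting go so that it springs back up. Do not press the orange pedal and leave the parts tray where it is.

Things in the scene. Friction and masses are not known exactly. Their poses are not given: they have to be found in the camera images.
- blue_pedal (a joint): Tilt (rad) of the blue pedal, a flat plate 146 x 84 x 8 mm with thin black cross ribs, hinged at one end on a grey base (164 x 98 mm, fixed to the bench): 0 = up at rest, sloping 15 degrees; 0.26 = on its stop, level. A spring pushes it up: at blue_tread about 4 N starts it and 11 N holds it on the stop; let go, it comes back up. The hinge axis is 32 mm above the bench, mid-thickness.
- blue_tread (a point): Where to press: upper face of the blue pedal, mid-width, 105 mm from the hinge axis, 41 mm short of the free end; 63 mm above the bench at rest, 36 mm on the stop. Moves with the pedal: x along the pedal to the hinge, y across it, z out of its upper face. The free end faces the robot, turned up to 35 degrees either way. May stand left or right of the orange one.
- orange_pedal (a joint): Tilt (rad) of the pedal of a second foot switch, same size and build, also fixed, about 200 mm or more away centre to centre, but with an orange pedal; 0 = up, grows as pressed. Not to be pressed.
- parts_tray: Loose white open tray 150 x 110 mm, 35 mm high, with small metal parts, to one side of the foot switches; origin at the centre of its underside, x along its length. A bystander. A blue-capped jar 60 mm wide, 85 mm high stands on the other side, and a screwdriver lies between the robot and the foot switches.
Things that resemble listed ones, but are neither listed nor needed, are in the scene too. What is shaped like the part that bears orange_pedal but pink is not meant.

How it is judged:
By the outcome, as a careful person would: the job done as asked, in the order asked, and still so for the second after the job is handed in, with the robot touching nothing.
It also fails if it takes over 29 s, if anything falls off the work surface, if the arm or the gripper's body presses on something with over 40 N, if the wrist force passes 120 N, or if a joint passes its speed limit or range.

ROBOT

A 6-joint arm with a two-finger parallel gripper is mounted at the origin on the work surface. World frame = base frame: x ahead of the robot, y to its left, z up, the work surface at z = 0. Lengths are in mm, angles in rad, forces in N, time in s.
With the tool pointing down it reaches from about 350 to 975 mm from the base axis. Payload 7.1 kg.
Tool frame: the origin (TCP) lies between the finger pads; the fingertips stand 19 mm ahead of it and the grasp point (between the pads) is the TCP (ctrl.tcp_to_tips is the distance from the TCP to the fingertips, in mm); z points along the fingers, y is the line along which they close (so a half turn about z gives the same grasp; the last joint's range is limited). The gripper opens to 88 mm and grips with 3 to 60 N. Pads are 20 mm wide; open, the fingers measure 115 mm over their backs; the gripper's body (75 mm by 178 mm) begins 61 mm behind the grasp point.
Start: joints at [-1.161, 0.423, 1.63, -0, 1.089, -0.019], TCP at [259.877, -568.391, 241.675] pointing down, gripper open.
Joint ranges: [-3, 3], [-0.9, 2.11], [0.09, 2.58], [-1.31, 4.45], [0.11, 2.69], [-2.54, 2.54]. Speed limits (rad/s): [2.39, 2.39, 3.01, 3.14, 3.14, 3.14].

INTERFACE

Orientations are given as a rotation vector (axis times angle).
In Python, from workcell import status, optics, ctrl gives the robot as it stands. The module is installed in compiled form; this text tells all that it offers.
- The arm moves only by the shell command python3 -m inch 'ROWS'. ROWS is JSON, a list that holds one entry, the list of rows, each a list of 7 numbers: the shift along the tool's x, y, z in mm, then the turn, a rotation vector about the tool's x, y, z in rad, then the opening in per cent of the stroke, from 0 (shut) to 100 (fully open). A call has 1 to 20 rows; each row is the pose to reach, as a shift and turn from the pose commanded when the call began, along the tool's axes at that moment; what a row does not reach only later rows make up. A row lasts 1/10 s, in which the tool goes at most 50 mm and 8.59 degrees, less where a joint would pass 70% of its speed; a pose out of reach is approached as far as the arm can. A call with a gripper value outside its range is refused whole. The fingers move at their own pace and stop on an object; the grip force is fixed at half the most. Time passes only in rows, so rows that repeat a pose let the fingers close. It gives the time, the measured TCP pose, the force, the opening and the grip force at its end, in the units of the state.
- status.get_obs(): the state, without advancing time (a new reading comes with each control period).
- optics.get_image(name): name is "scene" or "side" or "wrist"; returns a dict with "frame" (420x560x3 uint8, red, green, blue), "fx", "fy", "cx", "cy" (pixels), "k1" (the pictures are not rectified: a ray, as slopes to the right and down, at radius r is drawn at 1 + k1 r^2 times it, then the intrinsics apply), "rvec" (rotation vector, rad) and "tvec" (3), from world to camera coordinates, as OpenCV has them; the wrist camera has in their place "hand_eye" (4x4, takes a point from camera to tool coordinates, whose origin is the TCP and whose axes are the flange's). Camera axes: x right, y down, z forward; pixel columns grow to the right and rows downward; lengths in mm; the calibration is good to about 2 mm. A picture is of the moment at which its call begins: read the wrist's pose just before it. There is no depth.
- ctrl.close_job(): hands the job in; it is judged then, once.
The state is a dict: "t": time; "qpos": joint angles; "qvel": joint speeds; "joint_torque": joint torques, N m; "ee_pos": TCP position; "orientation": TCP orientation; "ft_force": force on the tool from outside, world axes, zero at the start; "moment": the same for the moment, N m; "width": finger opening in mm; "grasp_force": force on a finger pad.
Only numpy, scipy, OpenCV 4.12 (cv2) and the standard library are available. Lean on these libraries where they do the work, as an engineer would, in place of code of your own. Each camera call takes 0.05 s, during which the arm holds its last target. There are 200 camera calls.

## Working session

There is one attempt and no reset: what is moved stays moved. The work goes in short steps, Python scripts to look and compute and a shell command to move; the robot and the scene stay as the last step left them, time stands still between calls to the robot, and variables do not carry over. Pictures are saved under pics/ and viewed, at most 10 in all, crops included, and the job is handed in when it is done.

```bash
mkdir -p pics; cat > h.py <<'E'
import numpy as np, cv2
from workcell import status, optics, ctrl
from scipy.spatial.transform import Rotation as R
def grab(n):
    o=status.get_obs(); d=optics.get_image(n)
    if "rvec" in d:
        Rm=R.from_rotvec(np.ravel(d["rvec"])).as_matrix(); t=np.ravel(d["tvec"])
        d["Rcw"]=Rm.T; d["c"]=-Rm.T@t
    else:
        H=np.array(d["hand_eye"]); Rt=R.from_rotvec(o["orientation"]).as_matrix()
        d["Rcw"]=Rt@H[:3,:3]; d["c"]=Rt@H[:3,3]+np.array(o["ee_pos"])
    return d
def ray(d,u,v):
    x,y=(u-d["cx"])/d["fx"],(v-d["cy"])/d["fy"]; rd=np.hypot(x,y); r=rd
    for _ in range(30): r=rd/(1+d["k1"]*r*r)
    s=r/rd if rd>0 else 1
    return d["Rcw"]@np.array([x*s,y*s,1.])
def onplane(d,u,v,z):
    w=ray(d,u,v); return d["c"]+w*(z-d["c"][2])/w[2]
def save(d,n): cv2.imwrite("pics/"+n,d["frame"][:,:,::-1])
E
python3 - <<'E'
from h import *
for n in ("scene","side"):
    d=grab(n); save(d,n+".png"); print(n,d["c"].round(), d["k1"])
print(status.get_obs())
E
```

```text
scene [1414.  708. 1285.] -0.1048871034769082
side [  125. -1227.  1321.] -0.16381711767305834
{'t': 0.1, 'qpos': array([-1.16099667e+00,  4.23744364e-01,  1.63054553e+00, -3.80041476e-05,
        1.08860369e+00, -1.89895625e-02]), 'qvel': array([-3.53393665e-05, -8.33933958e-04, -1.38451221e-03, -3.93140633e-04,
       -2.66248154e-04,  1.23581324e-03]), 'joint_torque': array([-7.05552156e-04, -5.45614493e+01, -2.74323928e+01,  6.44448982e-02,
        1.87878491e-02, -2.92098173e-05]), 'ee_pos': array([ 259.70117959, -568.00539557,  241.01867484]), 'orientation': array([-3.06842057e+00, -6.68149433e-01,  4.48457915e-04]), 'ft_force': array([ 0.05949421,  0.50650115, -0.28173203]), 'moment': array([-0.00616873, -0.00360801,  0.00210669]), 'grasp_force': 0.0, 'width': 87.90842333572937}
```

View pics/scene.png

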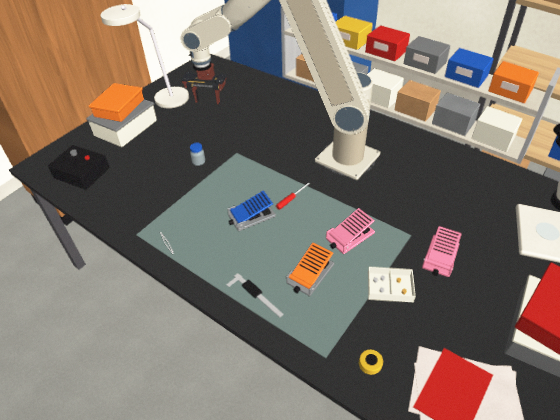

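View pics/side.png

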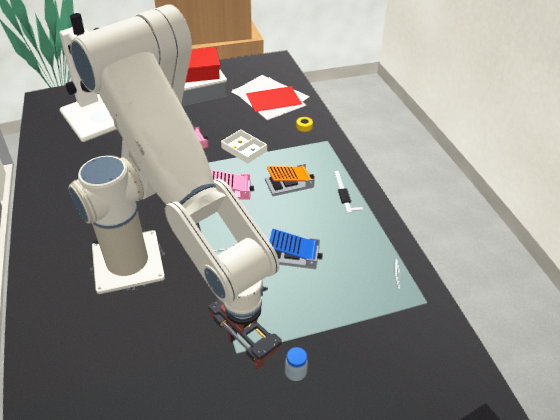

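Scene view: the blue pedal is at (250,208), the jar cap at (197,148), the orange pedal at (312,262), pink decoys at (352,230) and (443,250), and the tray at (391,283). Side view: blue pedal at (294,246), jar cap at (297,356). The things that could be mistaken for the pedal are the blue cap, the blue wall and the blue bin. By description, the ribbed blue plate on a grey base is the one.

```bash
cat > m.py <<'E'
from h import *
def corners(d,box):
    x0,y0,x1,y1=box; f=d["frame"]; hsv=cv2.cvtColor(f,cv2.COLOR_RGB2HSV)
    m=cv2.inRange(hsv,(100,110,50),(125,255,255)); k=np.zeros_like(m); k[y0:y1,x0:x1]=m[y0:y1,x0:x1]
    k=cv2.morphologyEx(k,cv2.MORPH_CLOSE,np.ones((5,5)))
    c=max(cv2.findContours(k,cv2.RETR_EXTERNAL,cv2.CHAIN_APPROX_NONE)[0],key=cv2.contourArea)
    h=cv2.convexHull(c); 
    q=cv2.approxPolyN(h,4,ensure_convex=True).reshape(-1,2)
    return q,k
def tri(d1,p1,d2,p2):
    a,b=ray(d1,*p1),ray(d2,*p2); s=np.linalg.lstsq(np.c_[a,-b],d2["c"]-d1["c"],rcond=None)[0]
    A,B=d1["c"]+a*s[0],d2["c"]+b*s[1]; return (A+B)/2,np.linalg.norm(A-B)
E
python3 - <<'E'
from m import *
ims=[]
for n,b in (("scene",(215,180,290,235)),("side",(262,220,330,275))):
    d=grab(n); q,k=corners(d,b); print(n,q.tolist())
    for p in q: print(p, onplane(d,*p,50).round(), onplane(d,*p,32).round(),onplane(d,*p,74).round())
    f=d["frame"][b[1]:b[3],b[0]:b[2],::-1].copy()
    f=cv2.resize(f,None,fx=6,fy=6,interpolation=cv2.INTER_CUBIC)
    for p in q: cv2.circle(f,tuple(int(v) for v in ((p-np.array(b[:2]))*6+3)),4,(0,255,255),1)
    ims.append(cv2.resize(f,(400,300)))
cv2.imwrite("pics/c.png",np.hstack(ims))
E
```

```text
scene [[274, 204], [239, 225], [229, 209], [263, 190]]
[274 204] [461. -60.  50.] [447. -71.  32.] [479. -45.  74.]
[239 225] [ 622. -101.   50.] [ 611. -112.   32.] [638. -85.  74.]
[229 209] [ 581. -185.   50.] [ 569. -198.   32.] [ 597. -168.   74.]
[263 190] [ 423. -143.   50.] [ 408. -155.   32.] [ 442. -126.   74.]
side [[317, 240], [314, 263], [268, 247], [272, 228]]
[317 240] [ 605. -127.   50.] [ 611. -111.   32.] [ 596. -148.   74.]
[314 263] [ 562. -216.   50.] [ 569. -202.   32.] [ 554. -235.   74.]
[268 247] [ 444. -111.   50.] [449. -95.  32.] [ 438. -132.   74.]
[272 228] [481. -34.  50.] [486. -17.  32.] [474. -56.  74.]
```

View pics/c.png

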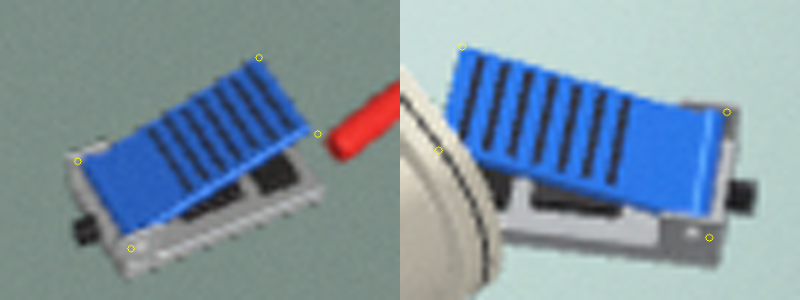

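The crop confirms the blue ribbed plate on a grey base, with its free end toward the robot and the hinge (black knob) at the far end. The fitted quad runs slightly outside the plate, so I'll read the corners from the crop instead.

```bash
python3 - <<'E'
from m import *
d=grab("scene"); s=grab("side")
S=[(264.1,191),(273.3,203),(229.6,209.3),(238.2,222.8)]; Z=[73.7,73.7,36,36]
P=np.array([onplane(d,*p,z) for p,z in zip(S,Z)]); print(P.round(1))
print("sizes",[np.linalg.norm(P[i]-P[j]).round(1) for i,j in ((0,1),(2,3),(0,2),(1,3))])
for p,q,z in ((S[0],None,0),(S[1],(272.5,228.8),0),(S[2],(314,258.5),0),(S[3],(316.5,240.3),0)):
    if q: print(tri(d,p,s,q))
F=(P[0]+P[1])/2; Hh=(P[2]+P[3])/2; ax=F-Hh; print(F,Hh,np.degrees(np.arctan2(ax[1],ax[0])))
print("tread",F+(Hh-F)*41/146)
for n in(d,s):pass
E
```

```text
[[ 443.8 -119.4   73.7]
 [ 476.1  -50.3   73.7]
 [ 571.4 -192.5   36. ]
 [ 606.6 -119.4   36. ]]
sizes [np.float64(76.3), np.float64(81.1), np.float64(151.8), np.float64(152.5)]
(array([474.485883  , -53.87234637,  69.11358454]), np.float64(3.9085195215870865))
(array([ 572.90584522, -190.17375021,   38.86318423]), np.float64(1.0182414087916158))
(array([ 607.52155968, -117.73630148,   38.12363878]), np.float64(1.0490541635320747))
[459.92348596 -84.86449803  73.7       ] [ 589.04001042 -155.91570377   36.        ] 151.1765621956653
tread [ 496.18223598 -104.81723389   63.1130137 ]
```

```bash
python3 - <<'E'
from h import *
o=status.get_obs(); Rt=R.from_rotvec(o["orientation"]); print(Rt.as_matrix().round(3))
print(Rt.inv().apply(np.array([495,-104,170])-o["ee_pos"]))
E
```

```text
[[ 0.909  0.416 -0.   ]
 [ 0.416 -0.909  0.   ]
 [-0.    -0.001 -1.   ]]
[ 406.92602016 -324.35856018   71.57471395]
```

```bash
python3 -m inch '[[[15,-12,0,0,0,-0.03,50],[45,-36,0,0,0,-0.08,0],[80,-64,0,0,0,-0.14,0],[115,-92,5,0,0,-0.2,0],[150,-120,15,0,0,-0.26,0],[185,-147,25,0,0,-0.32,0],[220,-175,35,0,0,-0.38,0],[255,-203,45,0,0,-0.44,0],[290,-231,55,0,0,-0.5,0],[325,-259,65,0,0,-0.56,0],[360,-287,70,0,0,-0.6,0],[390,-311,72,0,0,-0.635,0],[403,-321,72,0,0,-0.635,0],[407,-324,72,0,0,-0.635,0],[407,-324,72,0,0,-0.635,0],[407,-324,72,0,0,-0.635,0]]]'
python3 - <<'E'
from m import *
d=grab("wrist"); save(d,"w.png"); o=status.get_obs(); print(o["ee_pos"],R.from_rotvec(o["orientation"]).as_matrix().round(3),o["width"],o["ft_force"],o["t"])
E
```

```text
t: 1.9
ee_pos: [494.8, -104.9, 169.7]
orientation: [-2.708, -1.593, 0.0]
ft_force: [0.4, -1.5, -0.8]
width: 0.5
grasp_force: 0.0
[ 494.74470466 -105.18560799  169.73521776] [[ 0.486  0.874 -0.   ]
 [ 0.874 -0.486 -0.   ]
 [-0.    -0.    -1.   ]] 0.588092915757967 [ 0.62852355 -0.89051826  0.11458113] 1.95
```

View pics/w.png

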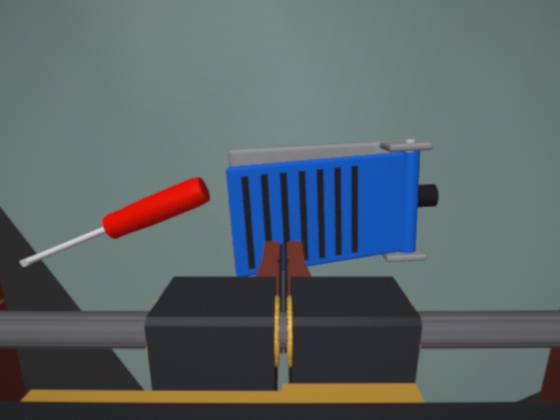

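The wrist view shows the blue pedal, free end corners (229,168) and (238,273), hinge end at about (419,152)/(416,253). The fingers are near its mid-length.

```bash
python3 - <<'E'
from m import *
d=grab("wrist")
P=np.array([onplane(d,u,v,z) for u,v,z in ((229,168,73.7),(238,273,73.7),(419,151,36),(416,253,36))]);print(P.round(1))
print([np.linalg.norm(P[i]-P[j]).round(1) for i,j in ((0,1),(2,3),(0,2),(1,3))])
F=(P[0]+P[1])/2;H=(P[2]+P[3])/2; print(F,H,"tread",F+(H-F)/np.linalg.norm(H-F)*41)
o=status.get_obs(); print(R.from_rotvec(o["orientation"]).inv().apply(F+(H-F)/np.linalg.norm(H-F)*41-o["ee_pos"]))
E
```

```text
[[ 480.4  -56.4   73.7]
 [ 445.6 -126.5   73.7]
 [ 610.  -119.2   36. ]
 [ 573.7 -197.1   36. ]]
[np.float64(78.3), np.float64(85.9), np.float64(148.9), np.float64(151.1)]
[463.00158396 -91.44010689  73.7       ] [ 591.87503433 -158.14214399   36.        ] tread [ 498.24358647 -109.68058507   63.39047938]
[ -2.10465004   5.12651359 106.34805319]
```

```bash
python3 -m inch '[[[0,0,10,0,0,0,0],[0,0,30,0,0,0,0],[0,0,50,0,0,0,0],[0,0,65,0,0,0,0],[0,0,75,0,0,0,0],[0,0,82,0,0,0,0],[0,0,88,0,0,0,0],[0,0,94,0,0,0,0],[0,0,100,0,0,0,0],[0,0,105,0,0,0,0],[0,0,109,0,0,0,0],[0,0,112,0,0,0,0],[0,0,112,0,0,0,0]]]'
```

```text
t: 3.3
ee_pos: [493.7, -103.8, 57.7]
orientation: [-2.705, -1.592, 0.004]
ft_force: [-6.5, 4.7, 10.3]
width: 0.2
grasp_force: 5.1
```

```bash
python3 -m inch '[[[0,0,1,0,0,0,0],[0,0,2,0,0,0,0],[0,0,3,0,0,0,0],[0,0,3,0,0,0,0]]]'
```

```text
t: 3.7
ee_pos: [493.6, -103.8, 55.2]
orientation: [-2.705, -1.592, 0.004]
ft_force: [-6.5, 4.1, 12.9]
width: 0.4
grasp_force: 6.4
```

```bash
python3 -m inch '[[[0,0,1,0,0,0,0],[0,0,2,0,0,0,0],[0,0,2,0,0,0,0],[0,0,2,0,0,0,0]]]'
```

```text
t: 4.1
ee_pos: [493.6, -103.8, 54.6]
orientation: [-2.705, -1.592, 0.003]
ft_force: [-12.4, 5.1, 32.1]
width: 0.4
grasp_force: 16.2
```

The force jumped to 32 N with no further travel, so the pedal is on its stop. I'll hold it there and then release.

```bash
python3 -m inch '[[[0,0,0,0,0,0,0],[0,0,0,0,0,0,0],[0,0,0,0,0,0,0],[0,0,0,0,0,0,0],[0,0,0,0,0,0,0],[0,0,0,0,0,0,0],[0,0,0,0,0,0,0],[0,0,0,0,0,0,0],[0,0,-8,0,0,0,0],[0,0,-18,0,0,0,0],[0,0,-32,0,0,0,0],[0,0,-55,0,0,0,0],[0,0,-85,0,0,0,0],[0,0,-115,0,0,0,0],[0,0,-130,0,0,0,0],[0,0,-130,0,0,0,0],[0,0,-130,0,0,0,0]]]'
python3 - <<'E'
from m import *
d=grab("wrist"); save(d,"w2.png"); s=grab("scene"); save(s,"s2.png"); print(status.get_obs()["ft_force"])
cv2.imwrite("pics/e.png",np.hstack([cv2.resize(d["frame"],(400,300)),cv2.resize(s["frame"],(400,300))])[:,:,::-1])
E
```

```text
t: 5.8
ee_pos: [495.2, -104.5, 182.7]
orientation: [2.707, 1.593, 0.001]
ft_force: [1.2, 0.1, 0.6]
width: 0.7
grasp_force: 0.0
[ 0.12239358  0.74880881 -0.27275017]
```

View pics/e.png

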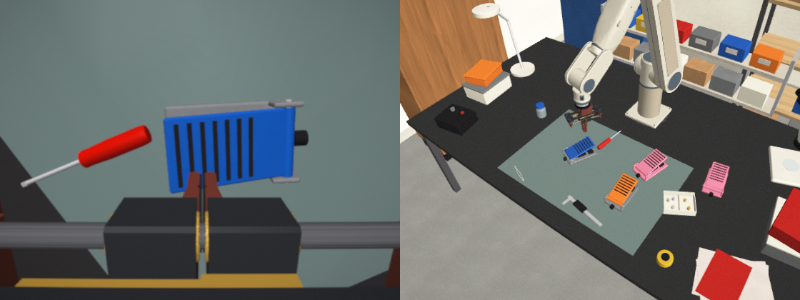

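The pedal is back up, looking as it did before (free end at about (165,120)–(172,192) in the left picture). The orange pedal and tray are unmoved, and the gripper is clear.

```bash
python3 -c "
from workcell import ctrl; print(ctrl.close_job())"
```

```text
the job is handed in; nothing more can be done
None
```

I pressed the blue pedal to its stop, held it there for about a second and let go; it sprang back up, the orange pedal and parts tray were not touched, and the job is handed in.

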